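# Check that an e-bike brake lever stops short of the bar

## Task

Check the red brake lever on the handlebar clamped to the bench: with the backs of the fingers, push it from its outer side towards the grip until it comes up against its stop, and let it spring right back out. Then push it in against its stop once more and finish while still holding it there, so that the gap to the bar can be gauged. Press firmly but without forcing it, never touch the handlebar or its grip or the lever's inner side (no squeezing or pinching), and leave the loose things on the bench where they are.

Things in the scene. Friction and masses are not known exactly. Their poses are not given: they have to be found in the camera images.
- stand: Fixed bench stand: blue foot plate 150 x 130 x 14 mm, aluminium post and clamp block (top 172 mm up) at its y = -115 mm, black lever perch (top 169 mm up) round the bar at y = -47 to -23 mm. Origin on the bench under the bar's axis; z up; +y along the bar from the clamp to the free end; +x from the bar to the lever's side. Its place and heading vary.
- handlebar: Steel bar, 22 mm diameter, carrying a black-and-grey rubber grip of 32 mm diameter (collar 37 mm) at y = 2 to 130 mm in the stand's frame; axis level, 150 mm above the bench. Origin on the axis, straight above the stand's origin; same axes as the stand. Fixed. The fingers must not touch it.
- lever_pivot (a point): The lever's pivot: upright axis 40 mm from the bar's axis on the +x side (stand frame x = 40, y = -30 mm), 150 mm above the bench. Same axes as the stand; does not turn with the lever.
- blade: The lever's red blade, turning with it. Origin on the pivot axis, 150 mm above the bench; +y along the blade away from the pivot, +x outward (away from the bar), z up. Flat bar from y = 12 to 130 mm, 18 mm high (z = -9 to 9), outer face at x = 6 mm, 20 mm ball at its end (y = 134). Below it only open air and, on the bench, a gauge 32 mm high.
- liner: Black strip 3 mm thick along the blade's inner side, facing the grip (inner face at blade x = -5 mm). The fingers must not touch it.
- lever_pad (a point): Point on the blade's outer face where it is to be pressed: 6 mm out, 95 mm along from the pivot, at mid-height (150 mm above the bench). Same axes as the blade; pushing goes along -x.
- brake (a joint): Lever angle in rad, anticlockwise seen from above: 0 = sprung out at rest (blade leans 0.36 rad outward from parallel with the bar); grows as it is pushed in; 0.36 = against its hard stop, blade parallel with the bar, liner 19 mm clear of the grip. A spring takes about 3 N at the pad to start, 8 N to reach the stop, and returns the lever to 0 when let go.
- can: Contact-cleaner can with a yellow label, 52 mm diameter, 140 mm tall, standing loose. Origin at the centre of its underside. Leave alone.
- spare_grip: Spare black rubber grip, a tube 38 mm in diameter and 120 mm tall, standing loose. Origin at the centre of its underside. Leave alone.
- gauge: Stepped gap gauge of steel and brass, 70 x 30 x 32 mm, lying loose on the bench under the grip and lever. Origin at the centre of its underside. Leave alone.
- spanner: Steel spanner 180 mm long, 8 mm thick, lying loose on the bench on the side of the bar away from the lever. Origin at the middle of its underside, x along it. Leave alone.

How it is judged:
On the way, in this order (a step that is already met when the one before it is completed fails the run):
1. the lever is pressed in against its stop by the fingers (value of joint brake above 0.33 rad and contact force between the fingers and blade above 4 N), for 0.2 s.
2. the lever has sprung right back out (value of joint brake below 0.04 rad), for 0.2 s.
3. the lever is pressed in against its stop again (all of step 1), for 0.2 s.
At the end, for the whole second after the job is handed in: The fingers still hold the lever in against its stop (joint above 0.33 of 0.36 rad) with more than 4 N, after one full press and full return (below 0.04 rad) before that (all of step 3); the arm keeps its last pose, push and grip.
It fails at once if the fingers touch the handlebar or its grip (contact force between the fingers and handlebar above 1 N).
It fails at once if the fingers touch the lever's inner side (pinching or hooking it) (contact force between the fingers and liner above 1 N).
It fails at once if the lever is forced with more than 50 N (contact force between the fingers and blade above 50 N).
It fails at once if a loose bystander is moved more than 20 mm (distance of any of can, spare_grip, gauge, spanner from where it was at the start of the episode above 0.02 m).
It also fails if it takes over 40 s, if anything falls off the work surface, if the arm or the gripper's body presses on something with over 40 N, if the wrist force passes 120 N, or if a joint passes its speed limit or range.

## Robot

A 6-joint arm with a two-finger parallel gripper is mounted at the origin on the work surface. World frame = base frame: x ahead of the robot, y to its left, z up, the work surface at z = 0. Lengths are in m, angles in rad, forces in N, time in s.
With the tool pointing down it reaches from about 0.35 to 0.85 m from the base axis. Payload 8.1 kg.
Tool frame: the origin (TCP) lies at the centre of the arm's flange, where the gripper is bolted on; the fingertips stand 186 mm ahead of it and the grasp point (between the pads) lies 167 mm ahead of it; z points along the fingers, y is the line along which they close (so a half turn about z gives the same grasp; the last joint's range is limited). The gripper opens to 93 mm and grips with 3 to 60 N. Pads are 15 mm wide; open, the fingers measure 128 mm over their backs; the gripper's body (75 mm by 188 mm) begins 65 mm behind the grasp point.
Start: joints at [-1.212, 0.13, 1.488, -0, 1.523, -0.085], TCP at [0.258, -0.542, 0.405] pointing down, gripper open.
Joint ranges: [-2.96, 2.96], [-0.89, 2.26], [0.02, 2.5], [-1.34, 4.48], [0, 2.73], [-2.66, 2.66]. Speed limits (rad/s): [2.39, 2.39, 2.79, 3.14, 3.14, 3.14].

## Interface

Orientations are given as a rotation vector (axis times angle).
In Python, from plant import read_state, read_camera, camera_params, robot gives the robot as it stands.
- The arm moves only by the tool carry_out, never from a script. Its argument "targets" is a list of rows, each an object of numbers: "hand": the opening in per cent of the stroke, from 0 (shut) to 100 (fully open); "x", "y", "z": the shift along the tool's x, y, z in m; "ax", "ay", "az": the turn, a rotation vector about the tool's x, y, z in rad. In form: [{"hand": .., "x": .., "y": .., "z": .., "ax": .., "ay": .., "az": ..}, ...]. A call has 1 to 8 rows; each row is the pose to reach, as a shift and turn from the pose commanded when the call began, along the tool's axes at that moment; what a row does not reach only later rows make up. A row lasts 1/8 s, in which the tool goes at most 62.5 mm and 10.7 degrees, less where a joint would pass 70% of its speed; a pose out of reach is approached as far as the arm can. A call with a gripper value outside its range is refused whole. The fingers move at their own pace and stop on an object; "newtons" is the grip in N (left out, the last holds). Time passes only in rows, so rows that repeat a pose let the fingers close. It gives the time, the measured TCP pose, the force, the opening and the grip force at its end, in the units of the state.
- read_state(): the state, without advancing time (a new reading comes with each control period).
- read_camera(name): name is "scene" or "top"; returns (picture, depth): 480x640x3 uint8, blue, green, red; 480x640 float32, m along the optical axis (not along the pixel's ray), 0 where there is no reading.
- camera_params(name): a dict with "fx", "fy", "cx", "cy" (pixels), "position" and "rotation" of the camera in the world. Camera axes: x right, y up, looking along -z (the intrinsics and any distortion apply to the point x, -y, -z); pixel columns grow to the right and rows downward; lengths in m; the calibration is good to about 2 mm. A picture is of the moment at which its call begins. camera_params takes no time and is no camera call.
- robot.close_job(): hands the job in; it is judged then, once.
The state is a dict: "t": time; "q": joint angles; "dq": joint speeds; "joint_torque": joint torques, N m; "tool_pos": TCP position; "orientation": TCP orientation; "force": force on the tool from outside, world axes, zero at the start; "wrist_torque": the same for the moment, N m; "opening": finger opening in m; "gripper_force": force on a finger pad.
Only numpy, scipy, OpenCV 4.12 (cv2) and the standard library are available. Lean on these libraries where they do the work, as an engineer would, in place of code of your own. Each camera call takes 0.05 s, during which the arm holds its last target. There are 200 camera calls.

## Working session

There is one attempt and no reset: what is moved stays moved. The work goes in short steps, Python scripts to look and compute and a tool call to move; the robot and the scene stay as the last step left them, time stands still between calls to the robot, and variables do not carry over. Pictures are saved under pics/ and viewed, at most 10 in all, crops included, and the job is handed in when it is done.

Besides the shell and the picture viewer there is one more tool, called after "Request:" as name(argument=value, ...), one argument or row to a line, values as JSON. carry_out: Moves the arm, as the interface text tells. Its arguments: {"type":"object","properties":{"targets":{"type":"array","items":{"type":"object","properties":{"hand":{"type":"number"},"x":{"type":"number"},"y":{"type":"number"},"z":{"type":"number"},"ax":{"type":"number"},"ay":{"type":"number"},"az":{"type":"number"}}}},"newtons":{"type":"number"}},"required":["targets"]}

```bash
mkdir -p pics
cat > h.py <<'E'
import numpy as np, cv2
from plant import read_state, read_camera, camera_params, robot
from scipy.spatial.transform import Rotation as R
def pts(name,depth):
    p=camera_params(name); v,u=np.mgrid[0:480,0:640]
    Rm=np.array(p["rotation"]); Rm=Rm if Rm.shape==(3,3) else R.from_quat(Rm).as_matrix()
    c=np.stack([(u-p["cx"])/p["fx"]*depth,-(v-p["cy"])/p["fy"]*depth,-depth],-1)
    return c@Rm.T+np.array(p["position"])
E
python3 - <<'E'
from h import *
for n in("scene","top"):
    im,d=read_camera(n); cv2.imwrite(f"pics/{n}0.png",im); np.savez(f"{n}0.npz",im=im,d=d)
    print(n,camera_params(n)); P=pts(n,d)
    h=cv2.cvtColor(im,cv2.COLOR_BGR2HSV)
    m=((h[...,0]<8)|(h[...,0]>172))&(h[...,1]>130)&(h[...,2]>60)&(d>0)
    m=cv2.erode(m.astype(np.uint8),np.ones((2,2)))>0
    Q=P[m]; print(len(Q)); 
    if len(Q): print(Q.min(0),Q.max(0),np.median(Q,0))
print(read_state())
E
```

```text
scene {'fx': 596.1097345800548, 'fy': 596.1097345800548, 'cx': 310.21941622377034, 'cy': 253.780279643817, 'position': array([ 1.31655799, -0.64605342,  0.82815082]), 'rotation': array([0.88469333, 0.44065675, 0.81112985])}Traceback (most recent call last):
  File "<stdin>", line 4, in <module>
  File "h.py", line 6, in pts
    Rm=np.array(p["rotation"]); Rm=Rm if Rm.shape==(3,3) else R.from_quat(Rm).as_matrix()
                                                              ~~~~~~~~~~~^^^^
  File "scipy/spatial/transform/_rotation.pyx", line 1012, in scipy.spatial.transform._rotation.Rotation.from_quat
  File "scipy/spatial/transform/_rotation.pyx", line 850, in scipy.spatial.transform._rotation.Rotation.__init__
ValueError: Expected `quat` to have shape (4,) or (N, 4), got (3,).
```

View pics/scene0.png

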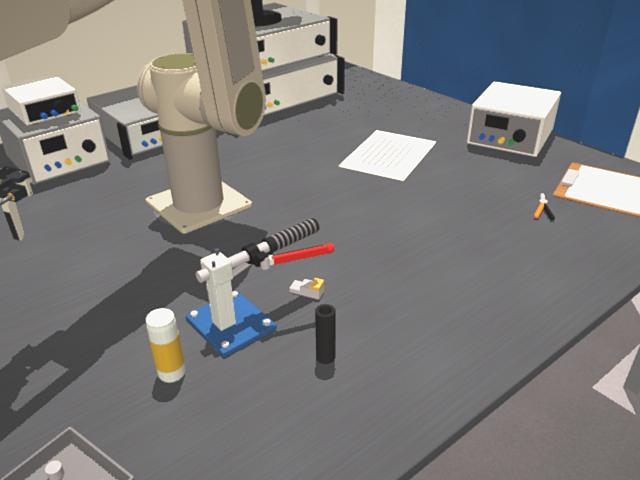

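The scene picture shows the red blade from about (272,261) to its ball at (332,247). The spare grip stands at (325,335), the can at (165,345) and the gauge at (308,288). `rotation` is a rotation vector, so I'll fix the helper.

```bash
sed -i 's/from_quat/from_rotvec/' h.py
python3 - <<'E'
from h import *
for n in("scene","top"):
    im,d=read_camera(n); cv2.imwrite(f"pics/{n}0.png",im); np.savez(f"{n}0.npz",im=im,d=d)
    P=pts(n,d); h=cv2.cvtColor(im,cv2.COLOR_BGR2HSV)
    if n=="top": print(camera_params(n))
    red=((h[...,0]<8)|(h[...,0]>172))&(h[...,1]>130)&(h[...,2]>60)
    blue=(h[...,0]>95)&(h[...,0]<125)&(h[...,1]>150)&(P[...,0]<.9)
    yel=(h[...,0]>12)&(h[...,0]<32)&(h[...,1]>150)
    for k,m in(("red",red),("blue",blue),("yel",yel)):
        nn,lab,st,ce=cv2.connectedComponentsWithStats(m.astype(np.uint8))
        for i in range(1,nn):
            if st[i,4]<40: continue
            mm=(lab==i)&(d>0); Q=P[mm]
            if len(Q): print(n,k,st[i],Q.min(0).round(3),Q.max(0).round(3),np.median(Q,0).round(3))
s=read_state();print(s)
E
```

```text
scene red [272 243  63  22 562] [ 0.369 -0.121  0.   ] [0.578 0.141 0.163] [ 0.551 -0.06   0.154]
scene blue [404   0   4  56  64] [-0.552  1.366  0.012] [-0.523  1.393  0.244] [-0.538  1.377  0.125]
scene blue [469  79  95  39 163] [-0.158  1.359 -0.104] [0.255 1.394 0.061] [0.083 1.379 0.03 ]
scene blue [622 107  16  49  61] [ 0.344  1.774 -0.299] [ 0.358  1.817 -0.082] [ 0.352  1.792 -0.192]
scene blue [ 40 112   8   7  40] [-0.439 -0.236  0.182] [-0.41  -0.219  0.198] [-0.422 -0.23   0.192]
scene blue [186 293  75  42 857] [ 0.405 -0.267  0.003] [ 0.509 -0.138  0.019] [ 0.46  -0.217  0.014]
scene blue [219 326  40  28 350] [ 0.522 -0.266  0.002] [ 0.557 -0.18   0.018] [ 0.544 -0.214  0.014]
scene yel [561 196  79  20  93] [ 0.628  0.774 -0.002] [0.817 0.847 0.01 ] [0.726 0.813 0.003]
scene yel [535 203   9  14  50] [0.62  0.627 0.01 ] [0.652 0.693 0.02 ] [0.639 0.656 0.014]
scene yel [310 279  13  12  64] [ 0.507 -0.019  0.019] [0.535 0.01  0.035] [ 0.522 -0.009  0.031]
scene yel [150 334  33  38 779] [ 0.519 -0.389  0.026] [ 0.554 -0.341  0.099] [ 0.546 -0.371  0.064]
{'fx': 461
[... 787 characters left out ...]
 0.516 -0.008  0.031]
{'t': 0.15, 'q': array([-1.21238750e+00,  1.30996333e-01,  1.48903651e+00,  1.03477431e-05,
        1.52299996e+00, -8.54063367e-02]), 'dq': array([ 0.00128726, -0.00260957, -0.00572665,  0.00051248, -0.00037414,
       -0.00012848]), 'joint_torque': array([ 5.67403276e-04, -5.60475254e+01, -4.92334878e+01,  7.69081246e-02,
        3.05138854e-02, -6.78792821e-05]), 'tool_pos': array([ 0.25758943, -0.54169775,  0.40391901]), 'orientation': array([-3.06316589e+00, -6.91120630e-01,  2.91615169e-04]), 'force': array([ 1.04646582, -0.19277381,  0.01437501]), 'wrist_torque': array([-0.01823683,  0.01849416,  0.05129739]), 'gripper_force': 0.0, 'opening': 0.09344649094876543}
```

View pics/top0.png

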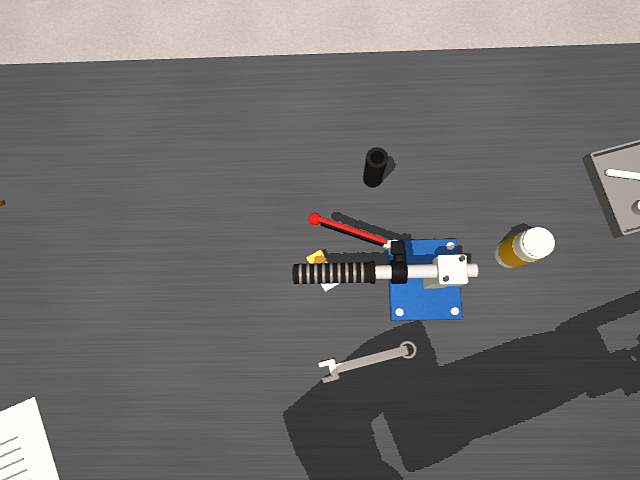

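The top view shows the ball at (314,218), the blade root near (390,243), the grip along row 273 from column 293 to 375, and the spare grip at (376,155). Next I'll work out the lever frame and the tool's axes.

```bash
cat >> h.py <<'E'
def ray(name,uv,z):
    p=camera_params(name); uv=np.atleast_2d(uv).astype(float)
    c=np.stack([(uv[:,0]-p["cx"])/p["fx"],-(uv[:,1]-p["cy"])/p["fy"],-np.ones(len(uv))],-1)
    w=c@R.from_rotvec(p["rotation"]).as_matrix().T; o=np.array(p["position"])
    return o+w*((z-o[2])/w[:,2])[:,None]
E
python3 - <<'E'
from h import *
D=np.load("top0.npz"); im,d=D["im"],D["d"]; h=cv2.cvtColor(im,cv2.COLOR_BGR2HSV); P=pts("top",d)
red=((h[...,0]<8)|(h[...,0]>172))&(h[...,1]>130)&(h[...,2]>60)
v,u=np.nonzero(red); 
# blade: top-face centreline by column, away from ball
X=[]
for c in range(330,380,2):
    vv=v[u==c]; e=ray("top",[[c,vv.min()-.5],[c,vv.max()+.5]],.159); X.append([e[0],e[1]])
X=np.array(X)
print("edges", X[::6].round(4).tolist())
vx,vy,x0,y0=cv2.fitLine(X.mean(1)[:,:2].astype(np.float32),cv2.DIST_HUBER,0,.001,.001).ravel()
bd=np.array([vx,vy]); bd*=np.sign(bd[1])
b=red&(np.mgrid[0:480,0:640][1]<321); vb,ub=np.nonzero(b); (cx,cy),r=cv2.minEnclosingCircle(np.stack([ub,vb],1).astype(np.float32))
print("ball px",cx,cy,r); ball=ray("top",[[cx,cy]],.15)[0]; 
S=np.load("scene0.npz"); hs=cv2.cvtColor(S["im"],cv2.COLOR_BGR2HSV)
rs=((hs[...,0]<8)|(hs[...,0]>172))&(hs[...,1]>130)&(hs[...,2]>60); vs,us=np.nonzero(rs); k=us>=326
(sx,sy),r2=cv2.minEnclosingCircle(np.stack([us[k],vs[k]],1).astype(np.float32))
print("ball top",ball,"scene",ray("scene",[[sx,sy]],.15)[0],r2)
ang=np.arctan2(bd[1],bd[0]); print("blade dir",bd,np.degrees(ang),"line at ball y x=",x0+(ball[1]-y0)*vx/vy)
# bar: points above z .15 that aren't red, right region
# grip black/grey: upper points z .155-.17, within rows 255-290
m=(P[...,2]>.155)&(P[...,2]<.172); m[:258]=0; m[290:]=0; m[:,:296]=0; m[:,372:]=0
Q=P[m][:,:2].astype(np.float32); l=cv2.fitLine(Q,cv2.DIST_HUBER,0,.001,.001).ravel(); print("grip line",l,np.degrees(np.arctan2(l[1],l[0])),len(Q))
g=-1
for s in(.36,): 
    a=ang+s; by=np.array([np.cos(a),np.sin(a)]); bx=np.array([by[1],-by[0]])
    ox=np.array([bd[1],-bd[0]])
    piv=ball[:2]-.134*bd
    print("pivot",piv,"final x",bx,"final pad",piv+.006*bx+.095*by,"rest pad",piv+.006*ox+.095*bd,"bar axis angle pred",np.degrees(a))
    n=np.array([l[1],-l[0]])*np.sign(l[1]); print("pivot->grip line dist",(piv-l[2:])@n)
# spare grip
m=(P[...,2]>.1)&(P[...,2]<.13); m[:130]=0; m[190:]=0; m[:,:355]=0; m[:,400:]=0; print("spare",P[m].mean(0),m.sum())
s=read_state(); print(R.from_rotvec(s["orientation"]).as_matrix().round(3))
E
```

```text
edges [[[0.5619, -0.032, 0.159], [0.5538, -0.0318, 0.159]], [[0.555, -0.0508, 0.159], [0.5469, -0.0507, 0.159]], [[0.5482, -0.0696, 0.159], [0.5385, -0.0694, 0.159]], [[0.5413, -0.0883, 0.159], [0.5317, -0.088, 0.159]], [[0.5329, -0.1069, 0.159], [0.525, -0.1066, 0.159]]]
ball px 314.4285583496094 218.7142791748047 6.468246936798096
ball top [ 0.56576924 -0.00674911  0.15      ] scene [0.65599651 0.20912521 0.15      ] 111.71961212158203
blade dir [0.3511461  0.93632066] 69.442566 line at ball y x= 0.566927037562535
grip line [ 0.00237675 -0.9999972   0.4773713  -0.03604841] -89.863815 1452
pivot [ 0.51871566 -0.13221608] final x [0.9999993  0.00120513] final pad [ 0.52460117 -0.03720892] rest pad [ 0.55769246 -0.04537249] bar axis angle pred 90.069046
pivot->grip line dist 0.041115672221303655
spare [ 0.67673046 -0.11210562  0.11558471] 348
[[ 0.903  0.429 -0.   ]
 [ 0.429 -0.903  0.001]
 [ 0.    -0.001 -1.   ]]
```

Request:
carry_out(
  newtons=10,
  targets=[
    {"hand":0,"x":0.044,"y":-0.024,"z":0,"ax":0,"ay":0,"az":-0.141},
    {"hand":0,"x":0.088,"y":-0.048,"z":0,"ax":0,"ay":0,"az":-0.282},
    {"hand":0,"x":0.132,"y":-0.072,"z":0,"ax":0,"ay":0,"az":-0.423},
    {"hand":0,"x":0.176,"y":-0.096,"z":0,"ax":0,"ay":0,"az":-0.564},
    {"hand":0,"x":0.22,"y":-0.12,"z":0,"ax":0,"ay":0,"az":-0.705},
    {"hand":0,"x":0.264,"y":-0.144,"z":0,"ax":0,"ay":0,"az":-0.846},
    {"hand":0,"x":0.308,"y":-0.168,"z":0,"ax":0,"ay":0,"az":-0.987},
    {"hand":0,"x":0.352,"y":-0.192,"z":0,"ax":0,"ay":0,"az":-1.127},
  ],
)

```text
t: 1.15
tool_pos: [0.4938, -0.2158, 0.4045]
orientation: [-2.216, -2.226, 0.0]
force: [0.9, 0.0, -0.9]
opening: 0.0175
gripper_force: 0.0
```

Request:
carry_out(
  targets=[
    {"hand":0,"x":0.044,"y":0.033,"z":0},
    {"hand":0,"x":0.089,"y":0.066,"z":0},
    {"hand":0,"x":0.133,"y":0.099,"z":0},
    {"hand":0,"x":0.178,"y":0.131,"z":0},
    {"hand":0,"x":0.178,"y":0.131,"z":0},
    {"hand":0,"x":0.178,"y":0.131,"z":0.03},
    {"hand":0,"x":0.178,"y":0.131,"z":0.06},
    {"hand":0,"x":0.178,"y":0.131,"z":0.087},
  ],
)

```text
schema error: expected keys hand, x, y, z, ax, ay, az
```

Run:
```python
from h import *
im,d=read_camera("scene"); cv2.imwrite("pics/s1.png",cv2.resize(im[150:400,180:480],None,fx=2,fy=2))
s=read_state(); print(s["tool_pos"],s["orientation"],s["force"],s["opening"])
```

```text
[ 0.49620234 -0.21160605  0.40450333] [-2.20447635 -2.2368307  -0.00530986] [0.39053801 3.41114203 1.14172579] 0.013169007975490987
```

View pics/s1.png

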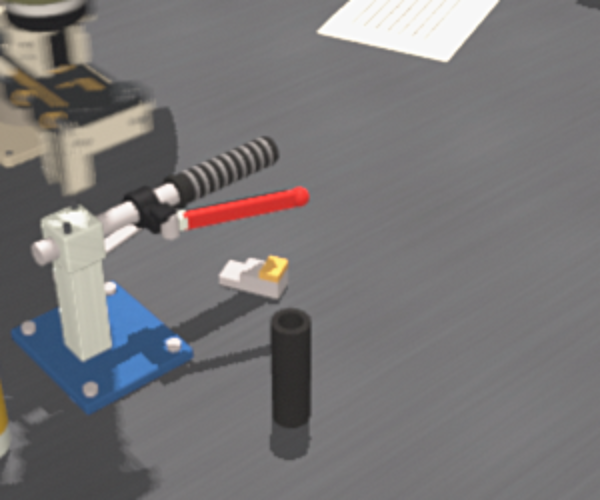

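The call was refused because every row needs all seven keys. The crop shows the gripper still short of the lever (at upper left, around (70,130)) and the scene undisturbed.

Request:
carry_out(
  targets=[
    {"hand":0,"x":0.044,"y":0.033,"z":0,"ax":0,"ay":0,"az":0},
    {"hand":0,"x":0.089,"y":0.066,"z":0,"ax":0,"ay":0,"az":0},
    {"hand":0,"x":0.133,"y":0.099,"z":0,"ax":0,"ay":0,"az":0},
    {"hand":0,"x":0.178,"y":0.131,"z":0,"ax":0,"ay":0,"az":0},
    {"hand":0,"x":0.178,"y":0.131,"z":0,"ax":0,"ay":0,"az":0},
    {"hand":0,"x":0.178,"y":0.131,"z":0.03,"ax":0,"ay":0,"az":0},
    {"hand":0,"x":0.178,"y":0.131,"z":0.06,"ax":0,"ay":0,"az":0},
    {"hand":0,"x":0.178,"y":0.131,"z":0.087,"ax":0,"ay":0,"az":0},
  ],
)

```text
t: 2.2
tool_pos: [0.6234, -0.0403, 0.3164]
orientation: [-2.222, -2.22, 0.001]
force: [-0.4, -0.9, -0.3]
opening: 0.0006
gripper_force: 0.0
```

Run:
```python
from h import *
read_camera("top");read_camera("top")
im,d=read_camera("scene"); cv2.imwrite("pics/s2.png",cv2.resize(im[150:400,180:480],None,fx=2,fy=2))
s=read_state(); print(s["tool_pos"],s["orientation"],s["force"],s["opening"])
print(R.from_rotvec(s["orientation"]).as_matrix().round(3))
```

```text
[ 0.62298364 -0.04012428  0.31581205] [-2.22031099 -2.21792888  0.00437906] [-0.43383927 -0.40721691  0.43015076] 0.00029361717641873214
[[ 0.001  1.    -0.004]
 [ 1.    -0.001  0.   ]
 [ 0.    -0.004 -1.   ]]
```

View pics/s2.png

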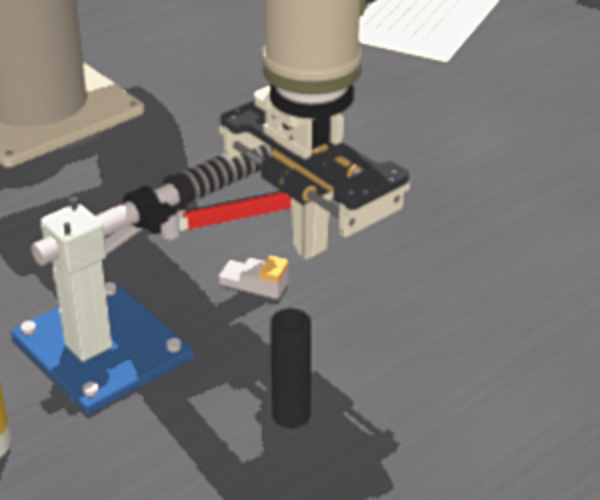

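The fingers are shut and stand just outside the blade at about (310,225). I'll push along -y of the tool (world -x) and watch the force.

Request:
carry_out(
  targets=[
    {"hand":0,"x":0,"y":-0.02,"z":0,"ax":0,"ay":0,"az":0},
    {"hand":0,"x":0,"y":-0.038,"z":0,"ax":0,"ay":0,"az":0},
    {"hand":0,"x":0,"y":-0.046,"z":0,"ax":0,"ay":0,"az":0},
    {"hand":0,"x":0,"y":-0.052,"z":0,"ax":0,"ay":0,"az":0},
    {"hand":0,"x":0,"y":-0.058,"z":0,"ax":0,"ay":0,"az":0},
    {"hand":0,"x":0,"y":-0.064,"z":0,"ax":0,"ay":0,"az":0},
    {"hand":0,"x":0,"y":-0.064,"z":0,"ax":0,"ay":0,"az":0},
    {"hand":0,"x":0,"y":-0.064,"z":0,"ax":0,"ay":0,"az":0},
  ],
)

```text
t: 3.35
tool_pos: [0.5608, -0.0392, 0.3187]
orientation: [2.22, 2.22, 0.003]
force: [5.4, 0.5, 0.8]
opening: 0.0005
gripper_force: 2.4
```

Request:
carry_out(
  targets=[
    {"hand":0,"x":0,"y":-0.005,"z":0,"ax":0,"ay":0,"az":0},
    {"hand":0,"x":0,"y":-0.01,"z":0,"ax":0,"ay":0,"az":0},
    {"hand":0,"x":0,"y":-0.014,"z":0,"ax":0,"ay":0,"az":0},
    {"hand":0,"x":0,"y":-0.017,"z":0,"ax":0,"ay":0,"az":0},
    {"hand":0,"x":0,"y":-0.017,"z":0,"ax":0,"ay":0,"az":0},
    {"hand":0,"x":0,"y":-0.017,"z":0,"ax":0,"ay":0,"az":0},
  ],
)

```text
t: 4.1
tool_pos: [0.5441, -0.0387, 0.3187]
orientation: [2.22, 2.221, 0.005]
force: [7.6, 5.3, -0.3]
opening: 0.0004
gripper_force: 3.7
```

Request:
carry_out(
  targets=[
    {"hand":0,"x":0,"y":-0.001,"z":0,"ax":0,"ay":0,"az":0},
    {"hand":0,"x":0,"y":-0.002,"z":0,"ax":0,"ay":0,"az":0},
    {"hand":0,"x":0,"y":-0.002,"z":0,"ax":0,"ay":0,"az":0},
  ],
)

```text
t: 4.47
tool_pos: [0.5421, -0.0385, 0.3187]
orientation: [2.22, 2.221, 0.006]
force: [7.6, 6.6, -0.3]
opening: 0.0004
gripper_force: 3.9
```

Request:
carry_out(
  targets=[
    {"hand":0,"x":0,"y":-0.001,"z":0,"ax":0,"ay":0,"az":0},
    {"hand":0,"x":0,"y":-0.001,"z":0,"ax":0,"ay":0,"az":0},
  ],
)

```text
t: 4.72
tool_pos: [0.5411, -0.0385, 0.3187]
orientation: [2.22, 2.221, 0.006]
force: [8.0, 5.8, -1.3]
opening: 0.0006
gripper_force: 4.0
```

Request:
carry_out(
  targets=[
    {"hand":0,"x":0,"y":-0.001,"z":0,"ax":0,"ay":0,"az":0},
    {"hand":0,"x":0,"y":-0.001,"z":0,"ax":0,"ay":0,"az":0},
  ],
)

```text
t: 4.97
tool_pos: [0.5402, -0.0384, 0.3187]
orientation: [2.22, 2.221, 0.006]
force: [8.5, 7.2, -0.1]
opening: 0.0006
gripper_force: 4.2
```

Request:
carry_out(
  targets=[
    {"hand":0,"x":0,"y":-0.001,"z":0,"ax":0,"ay":0,"az":0},
    {"hand":0,"x":0,"y":-0.001,"z":0,"ax":0,"ay":0,"az":0},
  ],
)

```text
t: 5.22
tool_pos: [0.5393, -0.0384, 0.3187]
orientation: [2.22, 2.221, 0.007]
force: [9.7, 7.2, -0.6]
opening: 0.0003
gripper_force: 4.7
```

Run:
```python
from h import *
im,d=read_camera("scene"); cv2.imwrite("pics/s3.png",cv2.resize(im[200:320,230:390],None,fx=4,fy=4))
t,_=read_camera("top"); cv2.imwrite("pics/t3.png",cv2.resize(t[180:300,280:440],None,fx=4,fy=4))
h=cv2.cvtColor(t,cv2.COLOR_BGR2HSV); r=((h[...,0]<8)|(h[...,0]>172))&(h[...,1]>130)&(h[...,2]>60)
print(r.sum()); v,u=np.nonzero(r)
if len(u)>30:
  Q=ray("top",np.stack([u,v],1),.159); print(Q.min(0),Q.max(0))
s=read_state(); print(s["tool_pos"],s["force"])
```

```text
150
[ 0.50877728 -0.09558568  0.159     ] [0.524877   0.01128755 0.159     ]
[ 0.5392931  -0.03840733  0.31866886] [ 9.65926681  7.5841632  -1.04925771]
```

View pics/s3.png

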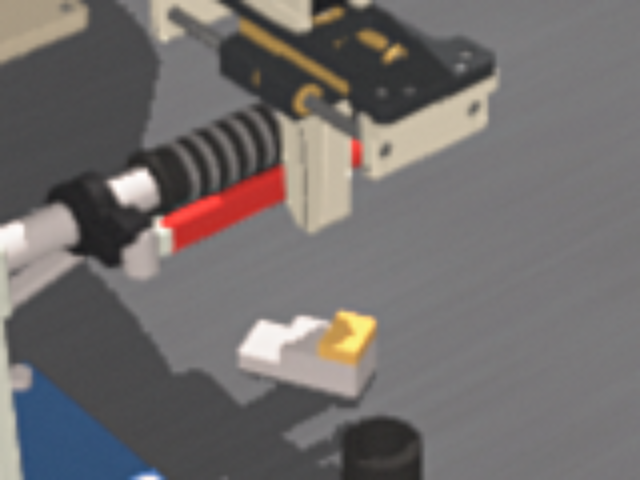

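The crop shows the blade nearly parallel to the bar, with the fingers on its outer face at (320,170) and clear of the grip. I'll press slightly further to confirm the hard stop.

Request:
carry_out(
  targets=[
    {"hand":0,"x":0,"y":-0.001,"z":0,"ax":0,"ay":0,"az":0},
    {"hand":0,"x":0,"y":-0.001,"z":0,"ax":0,"ay":0,"az":0},
  ],
)

```text
t: 5.58
tool_pos: [0.5388, -0.0384, 0.3188]
orientation: [2.219, 2.22, 0.009]
force: [14.0, 8.2, -4.7]
opening: 0.0005
gripper_force: 6.8
```

Request:
carry_out(
  targets=[
    {"hand":0,"x":0,"y":-0.001,"z":0,"ax":0,"ay":0,"az":0},
    {"hand":0,"x":0,"y":-0.001,"z":0,"ax":0,"ay":0,"az":0},
  ],
)

```text
t: 5.82
tool_pos: [0.5383, -0.0383, 0.3189]
orientation: [2.218, 2.219, 0.011]
force: [18.7, 6.6, -6.9]
opening: 0.0001
gripper_force: 9.0
```

The force climbs about 5 N per mm, so the lever is on its hard stop. I'll hold briefly, then let it out.

Request:
carry_out(
  targets=[
    {"hand":0,"x":0,"y":0,"z":0,"ax":0,"ay":0,"az":0},
    {"hand":0,"x":0,"y":0,"z":0,"ax":0,"ay":0,"az":0},
    {"hand":0,"x":0,"y":0.012,"z":0,"ax":0,"ay":0,"az":0},
    {"hand":0,"x":0,"y":0.024,"z":0,"ax":0,"ay":0,"az":0},
    {"hand":0,"x":0,"y":0.036,"z":0,"ax":0,"ay":0,"az":0},
    {"hand":0,"x":0,"y":0.05,"z":0,"ax":0,"ay":0,"az":0},
    {"hand":0,"x":0,"y":0.064,"z":0,"ax":0,"ay":0,"az":0},
    {"hand":0,"x":0,"y":0.074,"z":0,"ax":0,"ay":0,"az":0},
  ],
)

```text
t: 6.82
tool_pos: [0.6104, -0.0393, 0.3173]
orientation: [-2.22, -2.221, 0.001]
force: [0.4, -0.5, -0.5]
opening: 0.0007
gripper_force: 0.0
```

Request:
carry_out(
  targets=[
    {"hand":0,"x":0,"y":0,"z":0,"ax":0,"ay":0,"az":0},
    {"hand":0,"x":0,"y":0,"z":0,"ax":0,"ay":0,"az":0},
    {"hand":0,"x":0,"y":0,"z":0,"ax":0,"ay":0,"az":0},
    {"hand":0,"x":0,"y":0,"z":0,"ax":0,"ay":0,"az":0},
  ],
)

```text
t: 7.32
tool_pos: [0.6099, -0.0393, 0.3179]
orientation: [2.221, 2.221, 0.0]
force: [0.4, -0.3, 0.3]
opening: 0.0006
gripper_force: 0.0
```

Run:
```python
from h import *
im,d=read_camera("scene"); cv2.imwrite("pics/s4.png",cv2.resize(im[200:320,230:390],None,fx=4,fy=4))
D=np.load("scene0.npz")["im"]; f=lambda i:(lambda h:((h[...,0]<8)|(h[...,0]>172))&(h[...,1]>130)&(h[...,2]>60))(cv2.cvtColor(i,cv2.COLOR_BGR2HSV))
a,b=f(im),f(D); 
for c in(276,282,288,294): print(c,*[np.nonzero(m[:,c])[0].mean() for m in(a,b)])
s=read_state(); print(s["tool_pos"],s["force"],s["t"])
```

```text
276 259.0 259.0
282 258.0 258.0
288 257.0 256.5
294 255.0 255.0
[ 0.60991969 -0.03933123  0.31786192] [-0.47898595 -0.59568889  0.63778676] 7.375
```

View pics/s4.png

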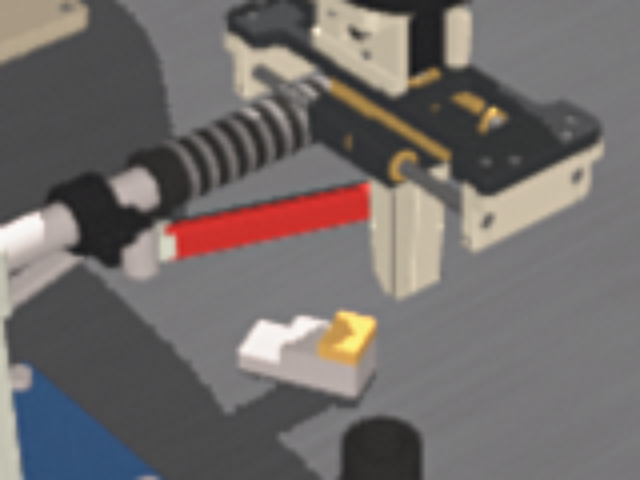

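The lever is fully back out: the blade rows match the start picture and the fingers at (405,240) are clear of it. Now the second press, 74 mm back in.

Request:
carry_out(
  targets=[
    {"hand":0,"x":0,"y":-0.02,"z":0,"ax":0,"ay":0,"az":0},
    {"hand":0,"x":0,"y":-0.03,"z":0,"ax":0,"ay":0,"az":0},
    {"hand":0,"x":0,"y":-0.038,"z":0,"ax":0,"ay":0,"az":0},
    {"hand":0,"x":0,"y":-0.046,"z":0,"ax":0,"ay":0,"az":0},
    {"hand":0,"x":0,"y":-0.054,"z":0,"ax":0,"ay":0,"az":0},
    {"hand":0,"x":0,"y":-0.062,"z":0,"ax":0,"ay":0,"az":0},
    {"hand":0,"x":0,"y":-0.067,"z":0,"ax":0,"ay":0,"az":0},
    {"hand":0,"x":0,"y":-0.07,"z":0,"ax":0,"ay":0,"az":0},
  ],
)

```text
t: 8.38
tool_pos: [0.5408, -0.0385, 0.3187]
orientation: [2.22, 2.22, 0.007]
force: [9.0, 6.5, -1.0]
opening: 0.0011
gripper_force: 4.2
```

Request:
carry_out(
  targets=[
    {"hand":0,"x":0,"y":-0.001,"z":0,"ax":0,"ay":0,"az":0},
    {"hand":0,"x":0,"y":-0.002,"z":0,"ax":0,"ay":0,"az":0},
    {"hand":0,"x":0,"y":-0.003,"z":0,"ax":0,"ay":0,"az":0},
    {"hand":0,"x":0,"y":-0.004,"z":0,"ax":0,"ay":0,"az":0},
    {"hand":0,"x":0,"y":-0.004,"z":0,"ax":0,"ay":0,"az":0},
    {"hand":0,"x":0,"y":-0.004,"z":0,"ax":0,"ay":0,"az":0},
    {"hand":0,"x":0,"y":-0.004,"z":0,"ax":0,"ay":0,"az":0},
    {"hand":0,"x":0,"y":-0.004,"z":0,"ax":0,"ay":0,"az":0},
  ],
)

```text
t: 9.38
tool_pos: [0.5382, -0.0384, 0.3189]
orientation: [2.218, 2.219, 0.011]
force: [18.5, 6.7, -6.9]
opening: 0.0008
gripper_force: 9.0
```

The second press matches the first: 18.5 N with the TCP at x = 0.538. I'll hand the job in.

```bash
python3 -c "
from plant import robot; print(robot.close_job())"
```

```text
the job is handed in; nothing more can be done
None
```

I pressed the brake lever to its stop with about 19 N and let it spring fully back. I then pressed it in again and handed the job in still holding it there with about 18.5 N; no verdict was returned.

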